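# Hold the printer's scanner unit up for clearing the carriage

## Robot

A 6-joint arm with a two-finger parallel gripper is mounted at the origin on the work surface. World frame = base frame: x ahead of the robot, y to its left, z up, the work surface at z = 0. Lengths are in m, angles in rad, forces in N, time in s.
With the tool pointing down it reaches from about 0.375 to 0.9 m from the base axis. Payload 3.1 kg.
Tool frame: the origin (TCP) lies on the centre line of the jaws, within the pads' length; the fingertips stand 14 mm ahead of it and the grasp point (between the pads) lies 5 mm behind it; y points along the fingers, z is the direction in which the jaws open and shut, and the axes are right-handed (so a half turn about y gives the same grasp; the last joint's range is limited). The gripper opens to 87 mm and grips with 3 to 60 N. Pads are 19 mm wide; open, the fingers measure 117 mm over their backs; the gripper's body (75 mm by 190 mm) begins 51 mm behind the grasp point.
Start: joints at [-1.377, 0.527, 1.433, -0, 1.181, -0.178], TCP at [0.227, -0.582, 0.237] pointing down, gripper open.
Joint ranges: [-3.08, 3.08], [-0.75, 2.2], [0.22, 2.44], [-1.43, 4.57], [0, 2.65], [-2.85, 2.85]. Speed limits (rad/s): [2.79, 2.79, 3.14, 3.14, 3.14, 3.14].

## Interface

Orientations are given as a unit quaternion [x, y, z, w].
In Python, from rig import robot, vision gives the robot as it stands.
- The arm moves only by the shell command python3 -m crank 'ROWS' [FORCE]. ROWS is JSON, a list of rows, each a list of 7 numbers: the shift along the tool's x, y, z as a fraction of full scale, then the turn, a rotation vector about the tool's x, y, z as a fraction of full scale, then the gripper command: -1 is shut, 1 is fully open, values between are in proportion. In form: [[x, y, z, wx, wy, wz, grip], ...]. A call has 1 to 10 rows; each row is the pose to reach, as a shift and turn from the pose commanded when the call began, along the tool's axes at that moment, turning the shorter way round; what a row does not reach only later rows make up. Full scale, the value 1, is 50 cm for a shift and pi rad for a turn. A row lasts 1/8 s, in which the tool goes at most 62.5 mm and 10.7 degrees, less where a joint would pass 70% of its speed; a pose out of reach is approached as far as the arm can. A call with a number of a shift or a turn outside -1 to 1 is refused whole. A call with a gripper value outside its range is refused whole. The fingers move at their own pace and stop on an object; FORCE is the grip in N (left out, the last holds). Time passes only in rows, so rows that repeat a pose let the fingers close. It gives the time, the measured TCP pose, the force and the opening at its end, in the units of the state.
- robot.get_obs(): the state, without advancing time (a new reading comes with each control period).
- vision.camera(name): name is "scene" or "top"; returns the picture (400x640x3 uint8, blue, green, red); there is no depth.
- vision.camera_info(name): a dict with "vfov" (degrees; the focal length in pixels is half the picture's height over the tangent of half this angle, whatever the lens; pixels are square), "cx", "cy" (the principal point, pixels), "k1" (the pictures are not rectified: a ray, as slopes to the right and down, at radius r is drawn at 1 + k1 r^2 times it, then the intrinsics apply), "world_from_camera" (4x4, takes a point from camera to world coordinates). Camera axes: x right, y up, looking along -z (the intrinsics and any distortion apply to the point x, -y, -z); pixel columns grow to the right and rows downward; lengths in m; the calibration is good to about 2 mm. A picture is of the moment at which its call begins. camera_info takes no time and is no camera call.
- robot.hand_in(): hands the job in, once; it reports no verdict.
The state is a dict: "time": time; "q": joint angles; "joint_velocities": joint speeds; "joint_torque": joint torques, N m; "position": TCP position; "tool_rot": TCP orientation; "ft_force": force on the tool from outside, world axes, zero at the start; "moment": the same for the moment, N m; "grip_width": finger opening in m.
Only numpy, scipy, OpenCV 4.12 (cv2) and the standard library are available. Lean on these libraries where they do the work, as an engineer would, in place of code of your own. Each camera call takes 0.05 s, during which the arm holds its last target.

## Task

I have just topped up the ink in the lab's all-in-one printer and now need to reach its print carriage. Push the ink-tank door shut until it clicks home in its catch, then gently lift the scanner unit by its front tab to about 30 degrees and keep holding it there, steady: its stay is broken and it falls shut on its own, so do not let it drop, and finish while still holding it up. Leave the instruments and tools on the bench where they lie.

Things in the scene. Friction and masses are not known exactly. Their poses are not given: they have to be found in the camera images.
- printer: All-in-one printer, pale grey base, white top; stands fast. In mm: 390 wide (its y), 300 deep (x), 162 high. Origin: centre of its underside, z up; its -x side, roughly towards the robot, is the front with ink door and lifting tab. Front face 150 in front of the origin; scanner unit from z 112 to 162, flush in front. The tab (z 114 to 128, about 4 N to lift) is free all round and below.
- ink_door (a joint): Angle (rad) of the charcoal ink-tank door, front right (-y): 0 shut and flush, grows to 1.7 as its free edge swings out to the front. Panel 115 mm wide, z 16 to 102 mm, 10 thick, 90 g, upright hinge at the printer's right edge. Swings lightly, stays where left. A spring catch resists with up to 8 N while the edge is 18 to 8 mm from shut, then it snaps in and the door stays at 0.
- ink_door_hinge (a point): Hinge line of the ink door, at half the door's height (z 59 mm), in the plane of the door's outer face; fixed in the printer 150 mm in front of and 190 mm to the right (-y) of its origin.
- ink_door_edge (a point): Middle of the ink door's free edge, on the outer face, 115 mm from the hinge line; moves with the door. Push on the outer face near it.
- calibrator: Bystander: orange hand-held calibrator lying flat, 190 x 95 x 46 mm, origin at the centre of its underside. Leave alone.
- gauge: Bystander: round blue digital pressure gauge lying face up, 80 mm across, 34 mm high, steel stem to its -x 73 mm from the centre. Origin under its centre. Leave alone.
- housing_cap: Bystander: grey round transmitter housing cap, open side up, about 84 mm across, 28 mm high, origin under its centre. Leave alone.
- screwdriver: Bystander: screwdriver with red handle lying on the bench, about 200 mm long, 30 mm high, origin under its middle. Leave alone.
- scanner_unit: Scanner unit: hinged white upper housing, 300 x 390 x 50 mm, about 0.85 kg; falls shut when let go. Pose: its z tilts from upright by the opening angle (0 shut, stop at 46 deg); origin at the centre of its blue lifting tab, front middle, 21 in front of the front face; tab 42 long, 50 wide (y), 14 thick. Hinge axis along y, 321 behind and 9 below the origin; the unit's top is 41 above it.

How it is judged:
On the way, in this order (a step that is already met when the one before it is completed fails the run):
1. the ink-tank door is seated on its catch, the scanner unit still shut (value of joint ink_door below 0.03 rad and angle between scanner_unit's own z axis and vertical below 0.05 rad), for 0.3 s.
2. the scanner unit is held up by the fingers at 30 degrees, within 5 (angle between scanner_unit's own z axis and vertical between 0.436 and 0.611 rad and contact force between the fingers and scanner_unit above 1 N), for 0.3 s.
At the end, for the whole second after the job is handed in: The fingers hold the scanner unit open at 30 degrees, within 5 either way, and still (under 0.05 rad/s), pressing on it with over 1 N, no bench object propping it; the ink-tank door is shut in its catch (under 0.03 rad) (all of step 2 and angular speed of scanner_unit below 0.05 rad/s and contact force between each of calibrator, gauge, housing_cap, screwdriver and scanner_unit below 0.2 N and value of joint ink_door below 0.03 rad); the arm keeps its last pose, push and grip.
It fails at once if the scanner unit drops or is flung (swings faster than 1.5 rad/s) (angular speed of scanner_unit above 1.5 rad/s).
It fails at once if a bystander is shifted by more than 25 mm (distance of any of calibrator, gauge, housing_cap, screwdriver from where it was at the start of the episode above 0.025 m).
It also fails if it takes over 54 s, if anything falls off the work surface, if the arm or the gripper's body presses on something with over 40 N, if the wrist force passes 120 N, or if a joint passes its speed limit or range.

## Working session

There is one attempt and no reset: what is moved stays moved. The work goes in short steps, Python scripts to look and compute and a shell command to move; the robot and the scene stay as the last step left them, time stands still between calls to the robot, and variables do not carry over. Pictures are saved under pics/ and viewed, and the job is handed in when it is done.

```bash
ls; mkdir -p pics; python3 - <<'E'
from rig import robot, vision
import cv2
for n in("scene","top"):
    cv2.imwrite(f"pics/{n}0.png",vision.camera(n)); print(vision.camera_info(n))
print(robot.get_obs())
E
```

```text
pics
{'vfov': 54.314215062111984, 'cx': 321.84841455037633, 'cy': 194.1537032553572, 'k1': 0.010777820973118375, 'world_from_camera': array([[ 0.62039578, -0.59185624,  0.51460204,  1.06033137],
       [ 0.78426309,  0.46283771, -0.41317388, -0.45371022],
       [ 0.00636231,  0.65991472,  0.75131357,  0.87337254],
       [ 0.        ,  0.        ,  0.        ,  1.        ]])}
{'vfov': 47.40659012032434, 'cx': 321.24570259122135, 'cy': 196.7823223976963, 'k1': -0.027544004686675172, 'world_from_camera': array([[ 0.02250849,  0.98599193, -0.16526731,  0.31672155],
       [-0.99971223,  0.0235698 ,  0.00446323, -0.01037142],
       [ 0.00829602,  0.16511929,  0.98623871,  1.57423159],
       [ 0.        ,  0.        ,  0.        ,  1.        ]])}
{'time': 0.1, 'q': array([-1.37751170e+00,  5.28351652e-01,  1.43378663e+00,  3.31815283e-06,
        1.18139957e+00, -1.78504892e-01]), 'joint_velocities': array([-0.00081812, -0.00202966, -0.00344871,  0.00052865,  0.00030792,
       -0.00199658]), 'joint_torque': array([-2.89007667e-04, -4.40986097e+01, -1.77149820e+01,  6.33824011e-02,
        5.33474749e-02, -3.87099487e-05]), 'position': array([ 0.22695294, -0.58165292,  0.23567874]), 'tool_rot': array([-0.13069518,  0.6956117 , -0.69423626,  0.13068719]), 'ft_force': array([ 0.30259468, -0.56889974, -0.30755077]), 'moment': array([ 0.0510252 ,  0.01806653, -0.01662062]), 'grip_width': 0.0875886830354968}
```

View pics/scene0.png

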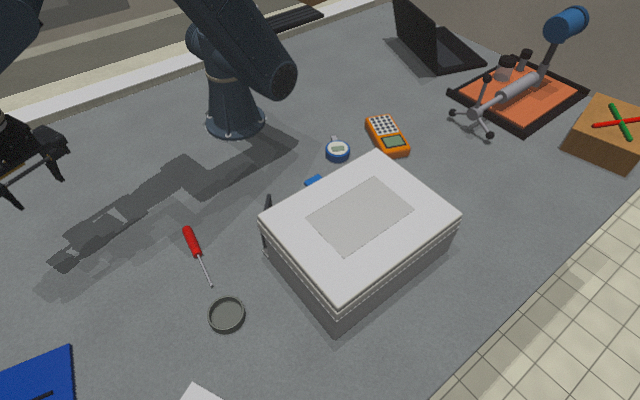

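View pics/top0.png

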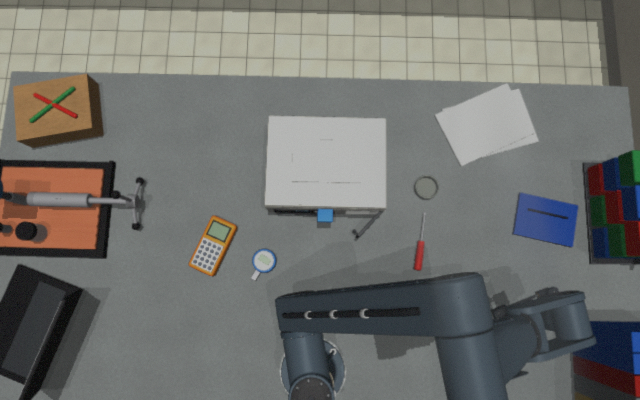

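The top view shows the printer at about (265–386, 116–210), its tab near (325,215) and the door open with its edge near (357,236). The gauge, calibrator, screwdriver and cap lie around it. I'll enlarge this.

```bash
cat > h.py <<'E'
import numpy as np, cv2
from rig import robot, vision
def K(n):
    c=vision.camera_info(n); f=200/np.tan(np.radians(c['vfov'])/2); return c,f
def px2w(n,u,v,z):
    c,f=K(n); d=np.array([u-c['cx'],v-c['cy']])/f; s=d.copy()
    for _ in range(20): s=d/(1+c['k1']*(s@s))
    M=c['world_from_camera']; r=M[:3,:3]@np.array([s[0],-s[1],-1]); o=M[:3,3]
    return o+r*(z-o[2])/r[2]
def w2px(n,p):
    c,f=K(n); M=c['world_from_camera']; q=M[:3,:3].T@(np.array(p)-M[:3,3])
    s=np.array([q[0],-q[1]])/-q[2]; s=s*(1+c['k1']*(s@s)); return s*f+[c['cx'],c['cy']]
def crop(n,img,x0,y0,x1,y1,k,out):
    cv2.imwrite(out,cv2.resize(img[y0:y1,x0:x1],None,fx=k,fy=k,interpolation=cv2.INTER_CUBIC))
E
python3 - <<'E'
from h import *
t=cv2.imread('pics/top0.png'); s=cv2.imread('pics/scene0.png')
crop('top',t,255,105,405,255,4-0,'pics/t1.png')
crop('scene',s,240,130,480,340,3,'pics/s1.png')
E
```

```text
(no output)
```

View pics/t1.png

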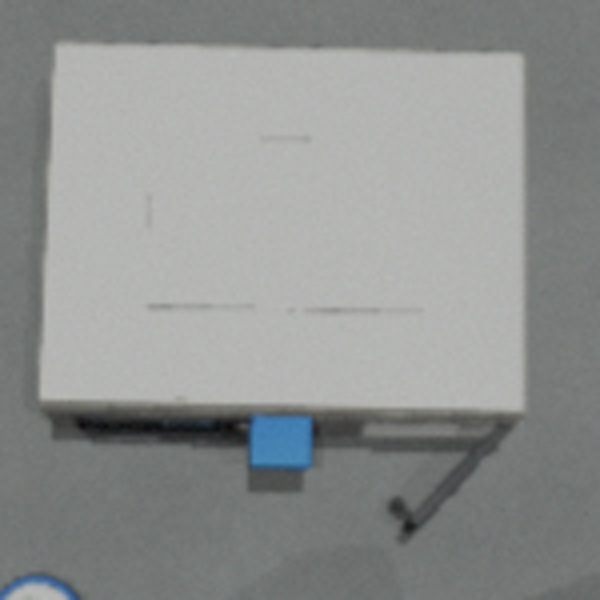

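View pics/s1.png

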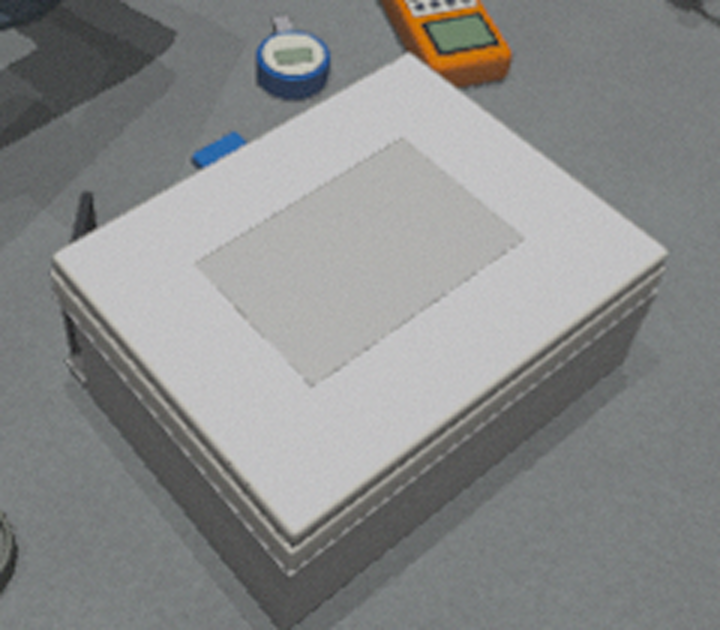

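```bash
python3 - <<'E'
from h import *
T=lambda x,y,z:px2w('top',255+x/4-.375,105+y/4-.375,z)
S=lambda x,y,z:px2w('scene',240+x/3-.33,130+y/3-.33,z)
C=[T(56,43,.162),T(524,54,.162),T(525,411,.162),T(40,402,.162)]
D=[S(667,252,.162),S(290,543,.162),S(52,262,.162),S(408,54,.162)]
for c,d in zip(C,D): print(c.round(4),d.round(4))
for Q in(C,D): print([np.linalg.norm(Q[i]-Q[(i+1)%4]).round(3) for i in range(4)], np.mean(Q,0))
for p in [(250,414),(313,414),(312,467),(250,467)]: print('tab',T(*p,.128))
print('hinge',T(510,428,.102),'edge',T(412,532,.102))
# gauge etc
for n,p in dict(gauge=(263,260),cap=(426,187),sd_tip=(424,214),sd_end=(418,268),cal1=(215,215),cal2=(237,226),cal3=(212,276)).items(): print(n,px2w('top',*p,.03))
E
```

```text
[0.8168 0.1598 0.162 ] [0.8217 0.1572 0.162 ]
[ 0.8171 -0.2198  0.162 ] [ 0.8241 -0.2255  0.162 ]
[ 0.5245 -0.2202  0.162 ] [ 0.536  -0.2238  0.162 ]
[0.5227 0.1599 0.162 ] [0.5314 0.1568 0.162 ]
[np.float64(0.38), np.float64(0.293), np.float64(0.38), np.float64(0.294)] [ 0.67027316 -0.03008044  0.162     ]
[np.float64(0.383), np.float64(0.288), np.float64(0.381), np.float64(0.29)] [ 0.67828599 -0.03382748  0.162     ]
tab [ 0.52189998 -0.00454052  0.128     ]
tab [ 0.52309557 -0.05502624  0.128     ]
tab [ 0.48038721 -0.05501186  0.128     ]
tab [ 0.47922893 -0.0055642   0.128     ]
hinge [ 0.51906224 -0.2168298   0.102     ] edge [ 0.43243684 -0.13759009  0.102     ]
gauge [0.35557985 0.17338251 0.03      ]
cap [ 0.61848255 -0.37909515  0.03      ]
sd_tip [ 0.52409892 -0.37075216  0.03      ]
sd_end [ 0.34058625 -0.34799772  0.03      ]
cal1 [0.50380296 0.34373791 0.03      ]
cal2 [0.4679829  0.26665219 0.03      ]
cal3 [0.29846589 0.34152804 0.03      ]
```

```bash
cat >> h.py <<'E'
from scipy.spatial.transform import Rotation as R
def Rt(pitch,sgn=1,yaw=0):
    a=np.radians(pitch); y=np.array([np.cos(a),0,-np.sin(a)]); z=np.array([0,sgn,0.])
    return R.from_euler('z',yaw,degrees=True)*R.from_matrix(np.c_[np.cross(y,z),y,z])
def row(p,Rg):
    o=robot.get_obs(); Rc=R.from_quat(o['tool_rot'])
    s=Rc.inv().apply(np.array(p)-o['position'])/.5; w=(Rc.inv()*Rg).as_rotvec()/np.pi
    print(np.r_[s,w].round(3).tolist(),'mm',np.linalg.norm(s)*500,'deg',np.linalg.norm(w)*180)
def st():
    o=robot.get_obs(); print(o['time'],o['position'].round(4),R.from_quat(o['tool_rot']).as_matrix().round(3).tolist(),'q',o['q'].round(2),'F',o['ft_force'].round(1),o['grip_width'])
E
python3 - <<'E'
from h import *
st()
for s in(1,-1): row([.36,-.17,.20],Rt(60,s)); row([.36,-.17,.20],Rt(90,s))
E
```

```text
0.1 [ 0.227  -0.5817  0.2357] [[-0.932, -0.0, 0.363], [-0.363, 0.002, -0.932], [-0.0, -1.0, -0.002]] q [-1.38  0.53  1.43  0.    1.18 -0.18] F [ 0.3 -0.6 -0.3] 0.0875886830354968
[-0.547, 0.073, -0.67, 0.229, -0.855, -0.044] mm 434.08826241504926 deg 159.46131311015165
[-0.547, 0.073, -0.67, 0.0, -0.882, -0.001] mm 434.08826241504926 deg 158.69811206666614
[-0.547, 0.073, -0.67, 0.032, 0.115, 0.165] mm 434.08826241504926 deg 36.65219824990497
[-0.547, 0.073, -0.67, 0.001, 0.118, 0.0] mm 434.08826241504926 deg 21.302186316747314
```

```bash
python3 -m crank '[[-0.27,0.036,-0.33,0.016,0.058,0.08,-1],[-0.27,0.036,-0.33,0.016,0.058,0.08,-1],[-0.27,0.036,-0.33,0.016,0.058,0.08,-1],[-0.27,0.036,-0.33,0.016,0.058,0.08,-1],[-0.547,0.073,-0.67,0.032,0.115,0.165,-1],[-0.547,0.073,-0.67,0.032,0.115,0.165,-1],[-0.547,0.073,-0.67,0.032,0.115,0.165,-1],[-0.547,0.073,-0.67,0.032,0.115,0.165,-1],[-0.547,0.073,-0.67,0.032,0.115,0.165,-1],[-0.547,0.073,-0.67,0.032,0.115,0.165,-1]]' 20; python3 - <<'E'
from h import *
st(); row([.39,-.155,.087],Rt(60,-1))
E
```

```text
time: 1.35
position: [0.3606, -0.1723, 0.2003]
tool_rot: [-0.183, -0.681, 0.685, -0.184]
ft_force: [0.1, 0.0, -0.3]
grip_width: 0.0019
1.35 [ 0.3606 -0.1723  0.2003] [[-0.865, 0.502, 0.001], [-0.003, -0.004, -1.0], [-0.502, -0.865, 0.006]] q [-1.09  0.24  2.34  1.04  0.54 -0.43] F [ 0.1  0.  -0.3] 0.001860034309819155
[0.063, 0.225, -0.036, -0.001, 0.001, -0.001] mm 118.33565688471076 deg 0.34121745346085935
```

```bash
python3 -m crank '[[0.063,0.225,-0.036,0,0,0,-1],[0.063,0.225,-0.036,0,0,0,-1],[0.063,0.225,-0.036,0,0,0,-1],[0.063,0.225,-0.036,0,0,0,-1]]'; python3 - <<'E'
from h import *
st(); row([.45,-.155,.087],Rt(60,-1)); row([.505,-.155,.087],Rt(60,-1))
cv2.imwrite('pics/t2.png',cv2.resize(vision.camera('top')[100:300,230:480],None,fx=3,fy=3))
E
```

```text
time: 1.85
position: [0.3902, -0.1566, 0.0854]
tool_rot: [-0.184, -0.68, 0.685, -0.184]
ft_force: [1.2, 0.0, 0.0]
grip_width: 0.0003
1.85 [ 0.3902 -0.1566  0.0854] [[-0.865, 0.502, -0.002], [-0.002, -0.007, -1.0], [-0.502, -0.865, 0.007]] q [-0.96  0.68  2.43  2.15  0.51 -1.53] F [1.2 0.  0. ] 0.0003390327262731032
[-0.105, 0.057, -0.003, -0.002, 0.001, -0.001] mm 59.8014966618203 deg 0.4526474796369071
[-0.2, 0.113, -0.004, -0.002, 0.001, -0.001] mm 114.78199827624623 deg 0.4526474796369071
```

View pics/t2.png

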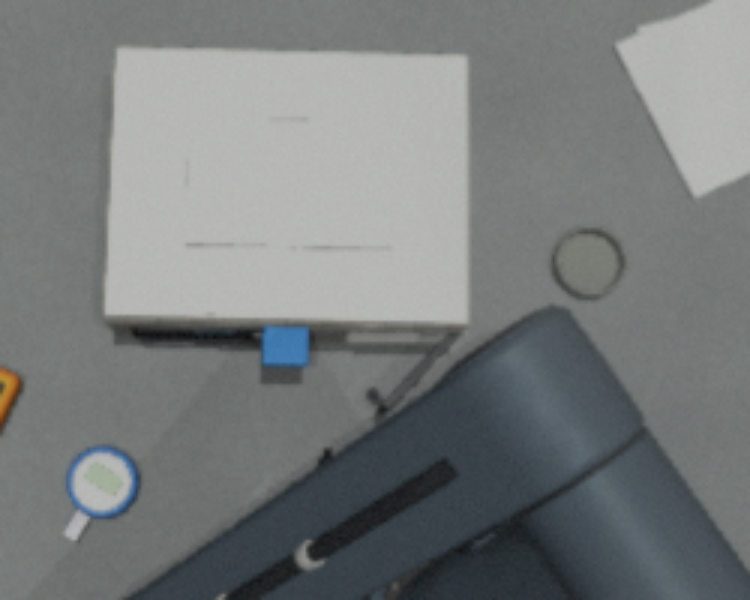

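```bash
python3 - <<'E'
from h import *
cv2.imwrite('pics/s2.png',vision.camera('scene'))
E
```

```text
(no output)
```

View pics/s2.png

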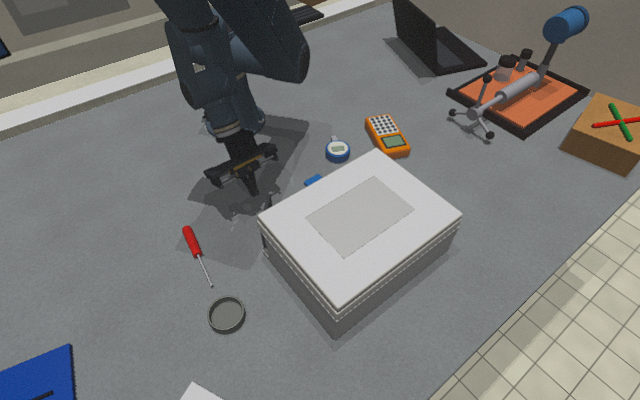

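```bash
python3 -m crank '[[-0.03,0.016,-0.001,0,0,0,-1],[-0.06,0.032,-0.002,0,0,0,-1],[-0.09,0.048,-0.003,0,0,0,-1],[-0.12,0.066,-0.003,0,0,0,-1],[-0.15,0.083,-0.004,0,0,0,-1],[-0.165,0.092,-0.004,0,0,0,-1],[-0.165,0.092,-0.004,0,0,0,-1]]'; python3 - <<'E'
from h import *
st(); row([.51,-.155,.087],Rt(60,-1))
cv2.imwrite('pics/t3.png',cv2.resize(vision.camera('top')[100:300,230:480],None,fx=3,fy=3))
E
```

```text
time: 2.82
position: [0.4851, -0.1528, 0.0901]
tool_rot: [-0.184, -0.68, 0.685, -0.186]
ft_force: [0.8, 0.2, -0.5]
grip_width: 0.0007
2.825 [ 0.4851 -0.1528  0.0901] [[-0.863, 0.504, 0.001], [-0.004, -0.005, -1.0], [-0.504, -0.863, 0.006]] q [-0.73  0.63  2.21  1.88  0.36 -0.99] F [ 0.8  0.2 -0.5] 0.000693965931830102
[-0.04, 0.031, 0.004, -0.002, 0.001, -0.002] mm 25.230966445279467 deg 0.4650190643728793
```

View pics/t3.png

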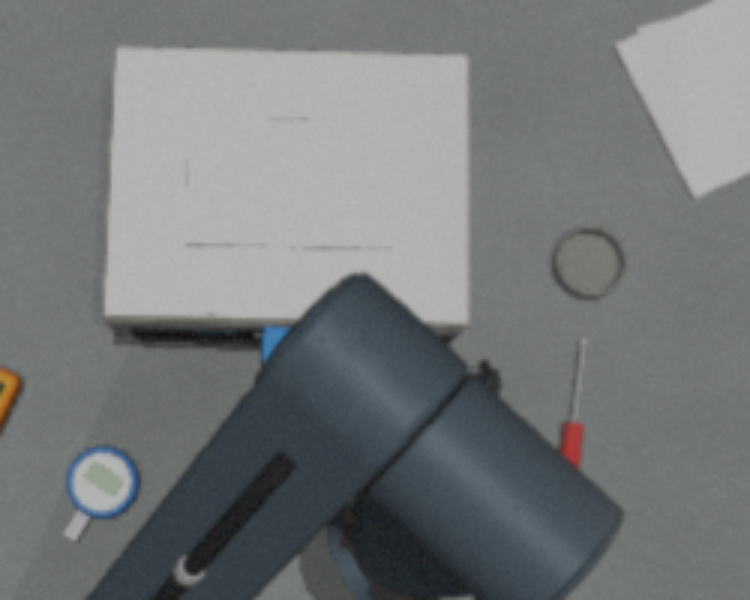

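Arm blocks the door from above. I'll push on in small increments, watching the force.

```bash
python3 -m crank '[[-0.01,0.008,0.001,0,0,0,-1],[-0.02,0.016,0.002,0,0,0,-1],[-0.03,0.023,0.003,0,0,0,-1],[-0.03,0.023,0.003,0,0,0,-1]]'; python3 - <<'E'
from h import *
st(); row([.51,-.155,.087],Rt(60,-1)) 
E
python3 -m crank '[[-0.010,0.006,0.001,0,0,0,-1],[-0.010,0.006,0.001,0,0,0,-1]]'; python3 - <<'E'
from h import *
st()
E
```

```text
time: 3.38
position: [0.4999, -0.1518, 0.0851]
tool_rot: [-0.181, -0.682, 0.684, -0.182]
ft_force: [-6.4, -0.4, 3.3]
grip_width: 0.0003
3.375 [ 0.4999 -0.1518  0.0851] [[-0.868, 0.496, 0.0], [-0.002, -0.003, -1.0], [-0.496, -0.868, 0.003]] q [-0.69  0.64  2.17  1.83  0.33 -0.9 ] F [-6.4 -0.4  3.3] 0.0003175798057661203
[-0.019, 0.007, 0.006, -0.001, 0.001, 0.001] mm 10.715174477167816 deg 0.31230582721370137
time: 3.62
position: [0.507, -0.152, 0.0852]
tool_rot: [-0.182, -0.683, 0.684, -0.183]
ft_force: [-3.4, 2.1, -0.7]
grip_width: 0.0007
3.625 [ 0.507  -0.152   0.0852] [[-0.867, 0.499, 0.002], [-0.003, -0.001, -1.0], [-0.499, -0.867, 0.002]] q [-0.68  0.64  2.16  1.8   0.33 -0.86] F [-3.4  2.1 -0.7] 0.0006564537273905961
```

```bash
for i in 1; do python3 -m crank '[[-0.010,0.006,0,0,0,0,-1],[-0.010,0.006,0,0,0,0,-1]]'; done
```

```text
time: 3.88
position: [0.5081, -0.1516, 0.0842]
tool_rot: [-0.179, -0.683, 0.685, -0.179]
ft_force: [-19.3, -1.0, 11.0]
grip_width: 0.0003
```

```bash
python3 -m crank '[[-0.010,0.006,0,0,0,0,-1],[-0.010,0.006,0,0,0,0,-1]]'
```

```text
time: 4.12
position: [0.5089, -0.1512, 0.0833]
tool_rot: [-0.177, -0.683, 0.687, -0.175]
ft_force: [-34.0, -2.3, 21.2]
grip_width: 0.0003
```

```bash
python3 - <<'E'
from h import *
row([.43,-.155,.1],Rt(60,-1)); row([.40,-.10,.22],Rt(60,-1)) 
E
```

```text
[0.122, -0.105, 0.009, -0.002, -0.0, 0.006] mm 80.7364184485236 deg 1.2063077982714097
[0.059, -0.345, -0.1, -0.002, -0.0, 0.006] mm 182.12040831466885 deg 1.2063077982714097
```

```bash
python3 -m crank '[[0.145,-0.12,0.009,0,0,0,-1],[0.145,-0.12,0.009,0,0,0,-1],[0.06,-0.345,-0.1,0,0,0,-1],[0.06,-0.345,-0.1,0,0,0,-1],[0.06,-0.345,-0.1,0,0,0,0.5],[0.06,-0.345,-0.1,0,0,0,1]]'; python3 - <<'E'
from h import *
st(); row([.461,-.03,.19],Rt(60,-1)) 
cv2.imwrite('pics/t4.png',cv2.resize(vision.camera('top')[100:300,230:480],None,fx=3,fy=3))
cv2.imwrite('pics/s4.png',cv2.resize(vision.camera('scene')[100:340,160:480],None,fx=2.5,fy=2.5))
E
```

```text
time: 4.88
position: [0.4087, -0.1033, 0.2196]
tool_rot: [-0.183, -0.682, 0.683, -0.185]
ft_force: [0.4, 1.0, 0.1]
grip_width: 0.0132
4.875 [ 0.4087 -0.1033  0.2196] [[-0.864, 0.503, 0.001], [-0.003, -0.001, -1.0], [-0.503, -0.864, 0.003]] q [-0.78  0.19  2.3   0.97  0.44 -0.06] F [0.4 1.  0.1] 0.0131913596336711
[-0.061, 0.104, -0.147, -0.0, 0.001, -0.001] mm 94.80992118595604 deg 0.2550506213469341
```

View pics/t4.png

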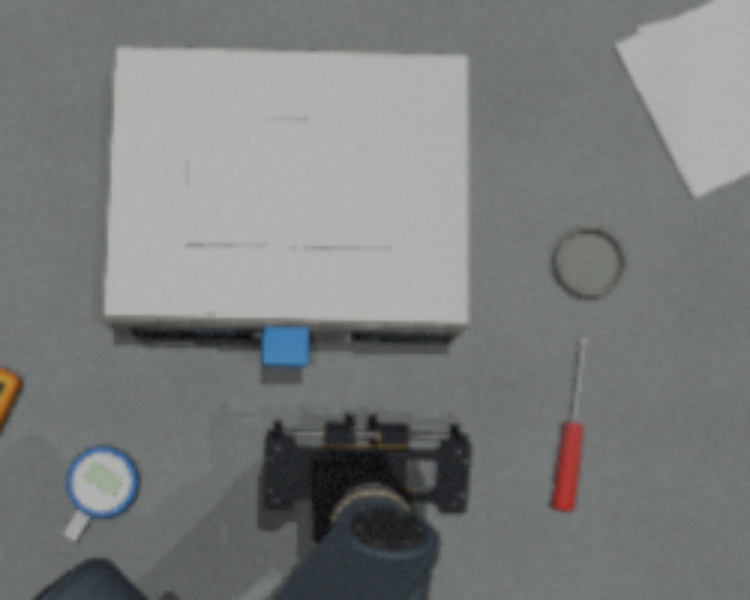

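View pics/s4.png

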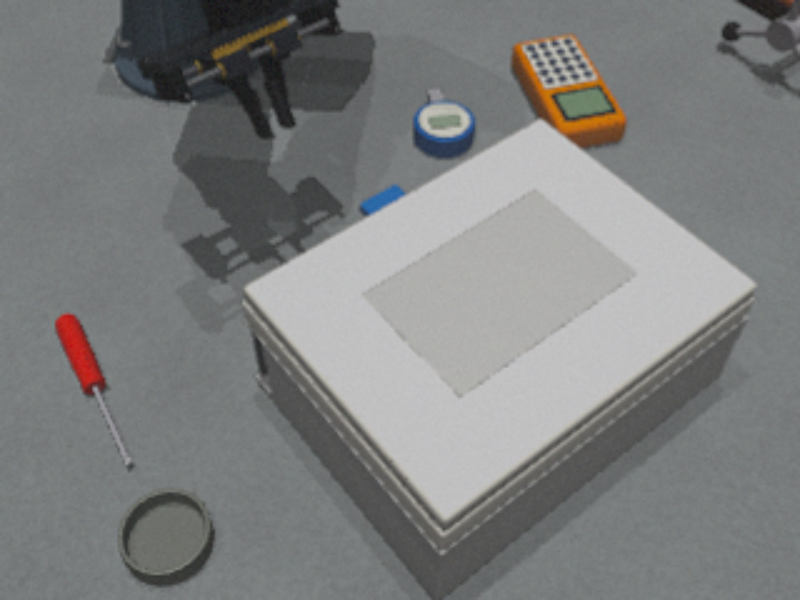

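The top view shows the door flush: a dark strip at (350–455,338) with nothing protruding. The tab is at (262–309, 327–366) and the bystanders are untouched. Next is the pre-grasp.

```bash
python3 -m crank '[[-0.02,0.02,-0.07,0,0,0,1],[-0.061,0.06,-0.147,0,0,0,1],[-0.061,0.104,-0.147,0,0,0,1],[-0.061,0.104,-0.147,0,0,0,1],[-0.061,0.104,-0.147,0,0,0,1],[-0.061,0.104,-0.147,0,0,0,1]]'; python3 - <<'E'
from h import *
st(); row([.5025,-.03,.117],Rt(60,-1)) 
cv2.imwrite('pics/t5.png',cv2.resize(vision.camera('top')[170:290,250:420],None,fx=4,fy=4))
for p in ([.501,-.03,.128],[.48,-.03,.128]): print(((w2px('top',p)-[250,170])*4).round())
E
```

```text
time: 5.72
position: [0.4604, -0.0304, 0.1888]
tool_rot: [-0.184, -0.682, 0.683, -0.184]
ft_force: [-0.5, 0.3, -0.4]
grip_width: 0.0804
5.725 [ 0.4604 -0.0304  0.1888] [[-0.865, 0.502, 0.0], [-0.002, -0.002, -1.0], [-0.502, -0.865, 0.002]] q [-0.45  0.32  2.26  1.23  0.23 -0.05] F [-0.5  0.3 -0.4] 0.08040241770684092
[-0.001, 0.167, -0.001, -0.001, 0.0, -0.001] mm 83.26821207470473 deg 0.21055445598023717
[300. 179.]
[299. 205.]
```

View pics/t5.png

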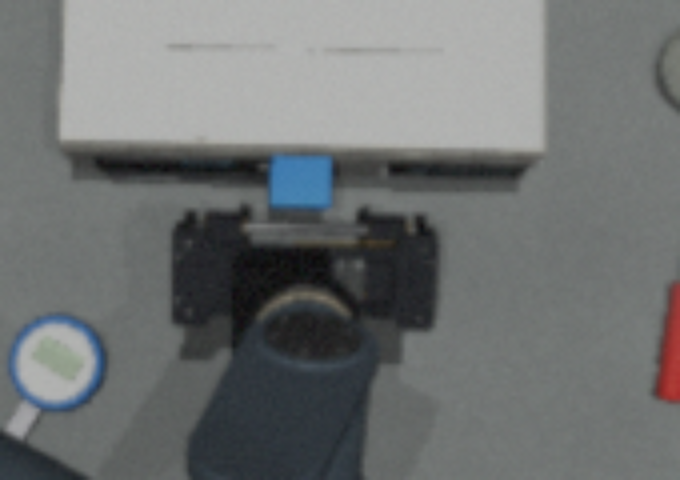

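```bash
python3 -m crank '[[0.006,0.08,0,0,0,0,1],[0.006,0.12,0,0,0,0,1],[0.006,0.163,0,0,0,0,1],[0.006,0.163,0,0,0,0,1],[0.006,0.163,0,0,0,0,1]]'; python3 - <<'E'
from h import *
st(); row([.4985,-.03,.117],Rt(60,-1)) 
cv2.imwrite('pics/t6.png',cv2.resize(vision.camera('top')[170:290,250:420],None,fx=4,fy=4))
E
```

```text
time: 6.4
position: [0.499, -0.0302, 0.1163]
tool_rot: [-0.183, -0.682, 0.683, -0.184]
ft_force: [-0.2, 1.0, 1.1]
grip_width: 0.0869
6.4 [ 0.499  -0.0302  0.1163] [[-0.865, 0.502, 0.001], [-0.001, -0.001, -1.0], [-0.502, -0.865, 0.002]] q [-0.4   0.55  2.24  2.17  0.24 -0.97] F [-0.2  1.   1.1] 0.08689084198780478
[0.0, -0.002, -0.0, -0.0, 0.0, -0.001] mm 0.9206315963388046 deg 0.15239053957021445
```

View pics/t6.png

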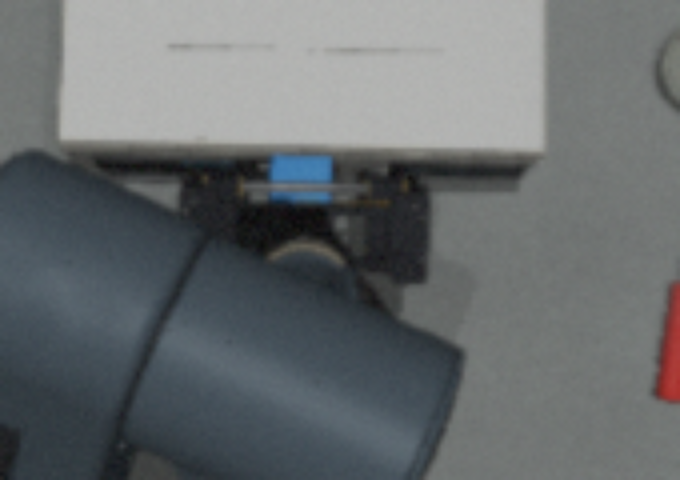

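```bash
python3 -m crank '[[0,0,0,0,0,0,-1],[0,0,0,0,0,0,-1],[0,0,0,0,0,0,-1],[0,0,0,0,0,0,-1],[0,0,0,0,0,0,-1],[0,0,0,0,0,0,-1]]' 40; python3 - <<'E'
from h import *
st()
o=robot.get_obs(); p=o['position']
hx=np.array([.822,-.03,.112])
for a in (5,10,15,20,25,30):
    A=np.radians(a); Q=R.from_rotvec([0,A,0]); v=Q.apply(p-hx)
    print(a); row(hx+v,Q*R.from_quat(o['tool_rot']))
E
```

```text
time: 7.2
position: [0.499, -0.0279, 0.1167]
tool_rot: [0.183, 0.683, -0.682, 0.186]
ft_force: [1.2, 6.2, -0.7]
grip_width: 0.0495
7.2 [ 0.499  -0.0279  0.1167] [[-0.864, 0.504, 0.005], [-0.005, 0.003, -1.0], [-0.504, -0.864, -0.0]] q [-0.4   0.55  2.24  2.17  0.24 -0.97] F [ 1.2  6.2 -0.7] 0.04949330426794772
5
[-0.031, -0.047, 0.0, -0.0, 0.0, -0.028] mm 28.182459163825918 deg 4.999999999999998
10
[-0.066, -0.091, 0.0, -0.0, 0.0, -0.056] mm 56.31127141484722 deg 10.0
15
[-0.105, -0.132, 0.0, -0.0, 0.0, -0.083] mm 84.33289196020691 deg 15.0
20
[-0.147, -0.169, 0.0, -0.001, 0.0, -0.111] mm 112.19398005255213 deg 20.000000000000004
25
[-0.193, -0.203, 0.0, -0.001, 0.0, -0.139] mm 139.84150052717837 deg 24.999999999999996
30
[-0.241, -0.232, 0.0, -0.001, 0.0, -0.167] mm 167.2228247574798 deg 30.0
```

```bash
python3 -m crank '[[-0.007,-0.012,-0.004,0,0,-0.007,-1],[-0.015,-0.024,-0.004,0,0,-0.014,-1],[-0.023,-0.035,-0.004,0,0,-0.021,-1],[-0.031,-0.047,-0.004,0,0,-0.028,-1],[-0.031,-0.047,-0.004,0,0,-0.028,-1]]'; python3 - <<'E'
from h import *
st(); cv2.imwrite('pics/s7.png',cv2.resize(vision.camera('scene')[100:340,160:480],None,fx=2.5,fy=2.5))
E
```

```text
time: 7.82
position: [0.5005, -0.0279, 0.1445]
tool_rot: [-0.152, -0.69, 0.691, -0.154]
ft_force: [9.3, 7.0, -4.7]
grip_width: 0.0497
7.825 [ 0.5005 -0.0279  0.1445] [[-0.906, 0.423, 0.002], [-0.003, -0.001, -1.0], [-0.423, -0.906, 0.002]] q [-0.37  0.45  2.15  0.87  0.2   0.37] F [ 9.3  7.  -4.7] 0.0496966691328558
```

View pics/s7.png

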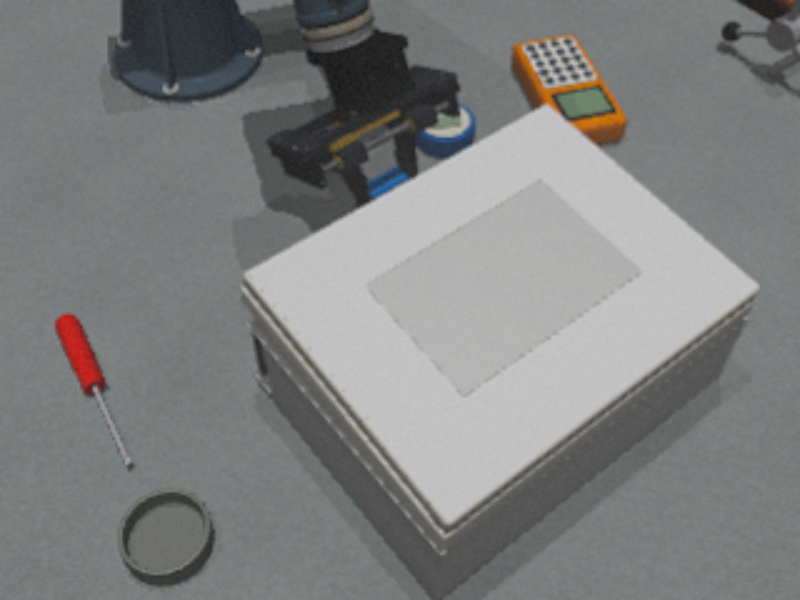

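```bash
python3 - <<'E'
from h import *
o=robot.get_obs(); p=o['position']
hx=np.array([.822,-.028,.112])
for a in (2.5,5,7.5,10,12.5,15,20,25):
    A=np.radians(a); Q=R.from_rotvec([0,A,0]); v=Q.apply(p-hx)
    row(hx+v+[.0015,.002,0],Q*R.from_quat(o['tool_rot']))
E
```

```text
[-0.018, -0.023, -0.004, -0.0, -0.0, -0.014] mm 14.495692995411526 deg 2.5000000000000018
[-0.034, -0.046, -0.004, -0.0, -0.0, -0.028] mm 28.50796353586151 deg 5.0
[-0.051, -0.068, -0.004, -0.0, -0.0, -0.042] mm 42.577453722690336 deg 7.499999999999997
[-0.069, -0.09, -0.004, -0.0, -0.0, -0.056] mm 56.64475299737076 deg 10.0
[-0.088, -0.111, -0.004, -0.0, -0.0, -0.069] mm 70.69237902448363 deg 12.499999999999998
[-0.108, -0.131, -0.003, -0.0, -0.0, -0.083] mm 84.71002150123584 deg 15.000000000000002
[-0.15, -0.168, -0.003, -0.0, -0.0, -0.111] mm 112.62322409709267 deg 20.0
[-0.195, -0.202, -0.003, -0.001, -0.0, -0.139] mm 140.32574917759058 deg 25.0
```

```bash
python3 -m crank '[[-0.010,-0.012,-0.003,0,0,-0.007,-1],[-0.018,-0.023,-0.004,0,0,-0.014,-1],[-0.026,-0.035,-0.004,0,0,-0.021,-1],[-0.034,-0.046,-0.004,0,0,-0.028,-1],[-0.042,-0.057,-0.004,0,0,-0.035,-1],[-0.051,-0.068,-0.004,0,0,-0.042,-1],[-0.060,-0.079,-0.004,0,0,-0.049,-1],[-0.069,-0.09,-0.004,0,0,-0.056,-1],[-0.069,-0.09,-0.004,0,0,-0.056,-1]]'; python3 - <<'E'
from h import *
st()
o=robot.get_obs(); p=o['position']
hx=np.array([.823,-.028,.112]); v=p-hx; print(np.hypot(v[0],v[2]),np.degrees(np.arctan2(v[2],-v[0])))
for a in (2.5,5,7.5,10,12.5,15):
    A=np.radians(a); Q=R.from_rotvec([0,A,0]); v=Q.apply(p-hx)
    row(hx+v+[.000,.000,0],Q*R.from_quat(o['tool_rot']))
E
```

```text
time: 9.0
position: [0.5111, -0.0276, 0.1995]
tool_rot: [-0.09, -0.7, 0.703, -0.093]
ft_force: [-6.8, -15.6, -0.9]
grip_width: 0.0493
9.0 [ 0.5111 -0.0276  0.1995] [[-0.967, 0.256, 0.003], [-0.005, -0.004, -1.0], [-0.256, -0.967, 0.005]] q [-0.32  0.35  1.94  0.13  0.61  1.15] F [ -6.8 -15.6  -0.9] 0.04925325220460554
0.3239416068770655 15.667573466022262
[-0.015, -0.024, 0.0, -0.0, -0.0, -0.014] mm 14.133497823868366 deg 2.5000000000000004
[-0.031, -0.047, 0.0, -0.0, -0.0, -0.028] mm 28.260268868240235 deg 5.000000000000002
[-0.048, -0.07, 0.0, -0.0, -0.0, -0.042] mm 42.37358955520186 deg 7.499999999999997
[-0.066, -0.092, 0.001, -0.0, -0.0, -0.056] mm 56.4667427084811 deg 10.000000000000002
[-0.084, -0.113, 0.001, -0.0, -0.0, -0.069] mm 70.53302075045961 deg 12.5
[-0.104, -0.133, 0.001, -0.0, -0.0, -0.083] mm 84.56572889461646 deg 15.000000000000002
```

```bash
python3 -m crank '[[-0.006,-0.012,0.002,0,0,-0.007,-1],[-0.014,-0.024,0.003,0,0,-0.014,-1],[-0.022,-0.036,0.003,0,0,-0.021,-1],[-0.030,-0.047,0.003,0,0,-0.028,-1],[-0.038,-0.059,0.003,0,0,-0.035,-1],[-0.047,-0.07,0.003,0,0,-0.042,-1],[-0.056,-0.081,0.003,0,0,-0.049,-1],[-0.065,-0.092,0.003,0,0,-0.056,-1],[-0.065,-0.092,0.003,0,0,-0.056,-1]]'; python3 - <<'E'
from h import *
st()
o=robot.get_obs(); p=o['position']
hx=np.array([.823,-.028,.112]); v=p-hx; print(np.hypot(v[0],v[2]),np.degrees(np.arctan2(v[2],-v[0])))
for a in (2.5,5):
    A=np.radians(a); Q=R.from_rotvec([0,A,0]); v=Q.apply(p-hx)
    row(hx+v+[.000,.000,0],Q*R.from_quat(o['tool_rot']))
E
```

```text
time: 10.12
position: [0.5309, -0.0277, 0.2523]
tool_rot: [-0.028, -0.706, 0.707, -0.031]
ft_force: [-3.4, -6.3, -1.0]
grip_width: 0.0495
10.125 [ 0.5309 -0.0277  0.2523] [[-0.997, 0.083, 0.004], [-0.004, -0.002, -1.0], [-0.083, -0.997, 0.003]] q [-0.27  0.35  1.71  0.02  1.    1.28] F [-3.4 -6.3 -1. ] 0.04945493870742193
0.3240185618396026 25.653197524962803
[-0.015, -0.024, 0.0, -0.0, -0.0, -0.014] mm 14.13685535118954 deg 2.5
[-0.031, -0.047, 0.0, -0.0, -0.0, -0.028] mm 28.266982324881464 deg 5.0
```

```bash
python3 -m crank '[[-0.007,-0.012,0.001,0,0,-0.007,-1],[-0.014,-0.024,0.002,0,0,-0.014,-1],[-0.022,-0.036,0.002,0,0,-0.021,-1],[-0.031,-0.047,0.002,0,0,-0.028,-1],[-0.031,-0.047,0.002,0,0,-0.028,-1],[-0.031,-0.047,0.002,0,0,-0.028,-1],[-0.031,-0.047,0.002,0,0,-0.028,-1],[-0.031,-0.047,0.002,0,0,-0.028,-1],[-0.031,-0.047,0.002,0,0,-0.028,-1]]'; python3 - <<'E'
from h import *
st()
o=robot.get_obs(); p=o['position']
hx=np.array([.823,-.028,.112]); v=p-hx; print(np.hypot(v[0],v[2]),np.degrees(np.arctan2(v[2],-v[0]))-.83, o['joint_velocities'].round(3))
cv2.imwrite('pics/s8.png',vision.camera('scene'))
cv2.imwrite('pics/t8.png',vision.camera('top'))
E
```

```text
time: 11.25
position: [0.544, -0.0278, 0.2768]
tool_rot: [0.003, -0.707, 0.707, 0.001]
ft_force: [-3.4, -3.9, -0.1]
grip_width: 0.0496
11.25 [ 0.544  -0.0278  0.2768] [[-1.0, -0.005, 0.004], [-0.004, -0.001, -1.0], [0.005, -1.0, 0.001]] q [-0.25  0.37  1.58 -0.    1.19  1.31] F [-3.4 -3.9 -0.1] 0.049552661396128864
0.3239984391415924 29.739337650581252 [ 0.001  0.001 -0.002 -0.001 -0.     0.002]
```

View pics/s8.png

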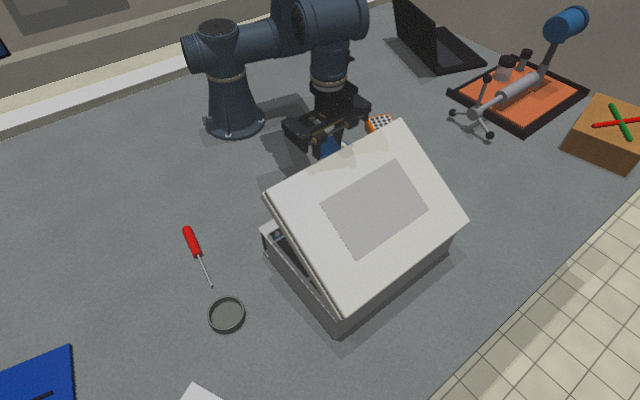

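View pics/t8.png

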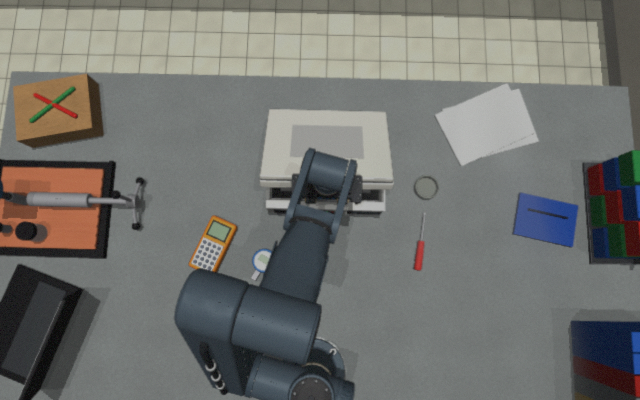

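The scanner is up, with its front top corners near scene pixels (264,193) and (401,119). I'll check that against the 30° prediction.

```bash
python3 - <<'E'
from h import *
for a in (25,30,35):
    A=np.radians(a); Q=R.from_rotvec([0,A,0])
    print(a,[w2px('scene',np.array([.822,-.03,.112])+Q.apply([-.295,y,.05])).round(0) for y in(-.19,.19)])
t=cv2.imread('pics/t8.png'); cv2.imwrite('pics/t9.png',cv2.resize(t[160:240,250:410],None,fx=5,fy=5,interpolation=cv2.INTER_CUBIC))
E
```

```text
25 [array([262., 192.]), array([395., 120.])]
30 [array([265., 190.]), array([401., 116.])]
35 [array([269., 188.]), array([408., 113.])]
```

View pics/t9.png

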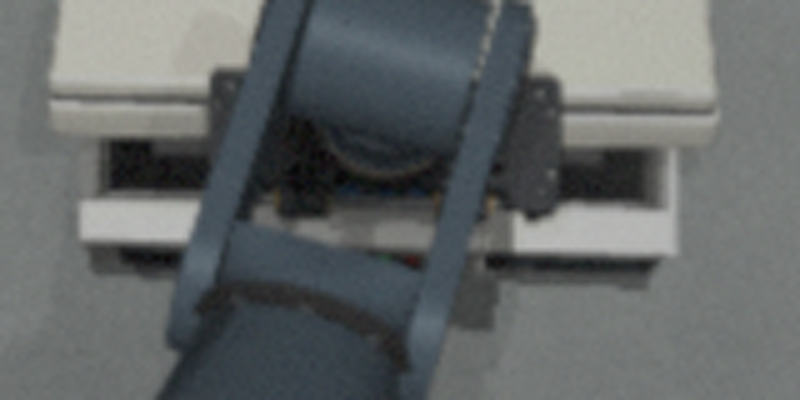

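The door is flush, and the corner columns fit about 29–30°. Everything is still, so I'm handing in.

```bash
python3 - <<'E'
from h import *
st(); print(robot.hand_in())
E
```

```text
11.35 [ 0.544  -0.0277  0.2768] [[-1.0, -0.005, 0.004], [-0.004, -0.001, -1.0], [0.005, -1.0, 0.001]] q [-0.25  0.37  1.58 -0.    1.19  1.31] F [-4.  -4.7 -0.3] 0.049677396186844504
the job is handed in; nothing more can be done
None
```

The ink door is shut in its catch and the gripper is holding the scanner unit open at about 30°. I handed the job in at 11.35 s, and the hand-in gives no verdict.

- **Ink door:** I pushed it with the closed fingers. The force peaked, dropped as it passed the catch, then rose to a firm stop of about 34 N. The top pictures afterwards show the door flush.
- **Scanner unit:** I gripped the tab by its sides at 40 N; the 49.6 mm opening matches the 50 mm tab. I lifted it slowly along its arc, about 20° per second at most.
- **Last checks:** The tool position gives an opening of 29.7°, and the unit's corners in the scene picture fit about 29–30° (2–3 pixels off in height). The arm was still, with joint speeds of 0.002 rad/s or less. The bystanders look unmoved; the gauge is partly hidden by the arm in the last top picture.
- **Disagreements:** My hinge estimate was 1–2 mm off, so side forces reached about 16 N midway through the lift. I corrected for that, and they were about 5 N at the end. The wrist sensor's vertical reading stayed near 0 N, where I expected about -4 N from the tab. I went by the finger opening and the raised unit instead.

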